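Pack out and hold an injector in its test fixture

TASK

Take brass spacers from the grey rack and stand them upright, one at a time and side by side, in the gap between the injector's square tail plate and the fixture's sprung jaw, until the jaw's short travel can close what is left; leave any spare one in the rack. Then push the jaw by its red fin until you feel the stack go tight, and finish while still holding it tight with a firm, steady push. Leave the bottle, coupling and screwdriver alone.

Things in the scene. Friction and masses are not known exactly. Their poses are not given: they have to be found in the camera images.
- fixture: Fixed black fixture, base plate 110 (x) x 400 (y -75 to 325) x 10 mm. Origin: on the work surface under the centre of the fully open jaw's face; +y is the jaw's closing direction, z up. Spacers stand on the bed, z 10 mm, between two guide rails 60 mm apart inside (y -75 to 75, tops z 26). A grey receiver with an amber glass chamber, 135 mm tall, stands at y 255 to 325.
- tail (a point): Centre of the face of the injector's square tail plate (44 mm wide, top 37 mm above the bed), at bed level. The injector is fixed. In the fixture's frame: x 0, y = the gap with the jaw open (44 to 70 mm, varies), z 10 mm. The face looks along the fixture's -y, towards the jaw.
- jaw (a joint): Travel in m of the black sprung jaw along the fixture's +y: 0 open, 0.024 at its stop; it springs back with 2.1 N (open) to 3.6 N (at the stop). It can bear on the spacers only if gap minus total spacer thickness is under 24 mm. Jaw block 50 wide x 60 mm long behind its face, top 47 mm above the work surface.
- jaw_fin (a point): Top centre of the red upright fin on the jaw, 42 mm behind the jaw's face: 34 mm wide (fixture x), 12 mm thick (fixture y), standing 45 mm above the jaw block, its top 92 mm above the work surface. Moves with the jaw; push it along the fixture's +y.
- spacer1_mid (a point): Loose brass spacer 1 of 3, all alike, about 0.12 kg: block 50 (its x) x 16 (y) x 40 mm tall with a central grip tab 28 (x) x 6 (y) x 35 mm tall on top. Point at its centre, 37.5 mm above its underside. Grip the tab across its 28 mm. In the gap its y (thickness) lies along the fixture's y. Starts upright in the rack, underside 6 mm above the work surface.
- spacer2_mid (a point): Loose brass spacer 2 of 3, all alike, about 0.12 kg: block 50 (its x) x 16 (y) x 40 mm tall with a central grip tab 28 (x) x 6 (y) x 35 mm tall on top. Point at its centre, 37.5 mm above its underside. Grip the tab across its 28 mm. In the gap its y (thickness) lies along the fixture's y. Starts upright in the rack, underside 6 mm above the work surface.
- spacer3_mid (a point): Loose brass spacer 3 of 3, all alike, about 0.12 kg: block 50 (its x) x 16 (y) x 40 mm tall with a central grip tab 28 (x) x 6 (y) x 35 mm tall on top. Point at its centre, 37.5 mm above its underside. Grip the tab across its 28 mm. In the gap its y (thickness) lies along the fixture's y. Starts upright in the rack, underside 6 mm above the work surface.
- rack: Fixed grey spacer rack 76 (x) x 138 (y) mm, 20 mm tall, origin under its centre; three slots 14 mm deep at y -40, 0, +40 mm hold spacers 1, 2, 3 with about 2 mm clearance all round.
- oil_mid (a point): Bystander: amber bottle 52 mm across, 110 mm tall; point half-way up.
- coupling_mid (a point): Bystander: small steel coupling 28 mm across, 40 mm tall; point half-way up.
- driver: Bystander: screwdriver lying on the surface, along its x axis.
Not all that is in view belongs to the job. Leave any turquoise look-alike of the part that bears spacer1_mid alone.

How it is judged:
On the way, in this order (a step that is already met when the one before it is completed fails the run):
1. one spacer stands in the gap, let go (((x of spacer1_mid in the frame of fixture between -0.006 and 0.006 m and y of spacer1_mid in the frame of fixture between 0.004 and 0.068 m and z of spacer1_mid in the frame of fixture between 0.0435 and 0.0515 m and angle between spacer1_mid's own z axis and vertical below 0.1 rad and angle between the y axis of spacer1_mid and the y axis of fixture, either way round below 0.12 rad) or (x of spacer2_mid in the frame of fixture between -0.006 and 0.006 m and y of spacer2_mid in the frame of fixture between 0.004 and 0.068 m and z of spacer2_mid in the frame of fixture between 0.0435 and 0.0515 m and angle between spacer2_mid's own z axis and vertical below 0.1 rad and angle between the y axis of spacer2_mid and the y axis of fixture, either way round below 0.12 rad) or (x of spacer3_mid in the frame of fixture between -0.006 and 0.006 m and y of spacer3_mid in the frame of fixture between 0.004 and 0.068 m and z of spacer3_mid in the frame of fixture between 0.0435 and 0.0515 m and angle between spacer3_mid's own z axis and vertical below 0.1 rad and angle between the y axis of spacer3_mid and the y axis of fixture, either way round below 0.12 rad)) and contact force between the fingers and anything else below 0.3 N), for 0.1 s.
2. two spacers stand in the gap, let go ((((x of spacer1_mid in the frame of fixture between -0.006 and 0.006 m and y of spacer1_mid in the frame of fixture between 0.004 and 0.068 m and z of spacer1_mid in the frame of fixture between 0.0435 and 0.0515 m and angle between spacer1_mid's own z axis and vertical below 0.1 rad and angle between the y axis of spacer1_mid and the y axis of fixture, either way round below 0.12 rad) and (x of spacer2_mid in the frame of fixture between -0.006 and 0.006 m and y of spacer2_mid in the frame of fixture between 0.004 and 0.068 m and z of spacer2_mid in the frame of fixture between 0.0435 and 0.0515 m and angle between spacer2_mid's own z axis and vertical below 0.1 rad and angle between the y axis of spacer2_mid and the y axis of fixture, either way round below 0.12 rad)) or ((x of spacer1_mid in the frame of fixture between -0.006 and 0.006 m and y of spacer1_mid in the frame of fixture between 0.004 and 0.068 m and z of spacer1_mid in the frame of fixture between 0.0435 and 0.0515 m and angle between spacer1_mid's own z axis and vertical below 0.1 rad and angle between the y axis of spacer1_mid and the y axis of fixture, either way round below 0.12 rad) and (x of spacer3_mid in the frame of fixture between -0.006 and 0.006 m and y of spacer3_mid in the frame of fixture between 0.004 and 0.068 m and z of spacer3_mid in the frame of fixture between 0.0435 and 0.0515 m and angle between spacer3_mid's own z axis and vertical below 0.1 rad and angle between the y axis of spacer3_mid and the y axis of fixture, either way round below 0.12 rad)) or ((x of spacer2_mid in the frame of fixture between -0.006 and 0.006 m and y of spacer2_mid in the frame of fixture between 0.004 and 0.068 m and z of spacer2_mid in the frame of fixture between 0.0435 and 0.0515 m and angle between spacer2_mid's own z axis and vertical below 0.1 rad and angle between the y axis of spacer2_mid and the y axis of fixture, either way round below 0.12 rad) and (x of spacer3_mid in the frame of fixture between -0.006 and 0.006 m and y of spacer3_mid in the frame of fixture between 0.004 and 0.068 m and z of spacer3_mid in the frame of fixture between 0.0435 and 0.0515 m and angle between spacer3_mid's own z axis and vertical below 0.1 rad and angle between the y axis of spacer3_mid and the y axis of fixture, either way round below 0.12 rad))) and contact force between the fingers and anything else below 0.3 N), for 0.1 s.
At the end, for the whole second after the job is handed in: Fingers push the jaw (over 3 N), at rest 3 mm or more from open; jaw on a spacer and a spacer on the tail plate, each over 2 N; each spacer stands in the gap (6 mm of centre line, 4 mm of bed height, upright 0.1 rad, square 0.12 rad) or upright down in a slot of the rack ((contact force between jaw and spacer1 above 2 N or contact force between jaw and spacer2 above 2 N or contact force between jaw and spacer3 above 2 N) and (contact force between injector and spacer1 above 2 N or contact force between injector and spacer2 above 2 N or contact force between injector and spacer3 above 2 N) and contact force between the fingers and jaw above 3 N and value of joint jaw above 0.003 m and velocity of joint jaw between -0.01 and 0.01 m/s and ((x of spacer1_mid in the frame of fixture between -0.006 and 0.006 m and y of spacer1_mid in the frame of fixture between 0.004 and 0.068 m and z of spacer1_mid in the frame of fixture between 0.0435 and 0.0515 m and angle between spacer1_mid's own z axis and vertical below 0.1 rad and angle between the y axis of spacer1_mid and the y axis of fixture, either way round below 0.12 rad) or (x of spacer1_mid in the frame of rack between -0.012 and 0.012 m and y of spacer1_mid in the frame of rack between -0.05 and 0.05 m and height (world z) of spacer1_mid below 0.05 m and angle between spacer1_mid's own z axis and vertical below 0.2 rad)) and ((x of spacer2_mid in the frame of fixture between -0.006 and 0.006 m and y of spacer2_mid in the frame of fixture between 0.004 and 0.068 m and z of spacer2_mid in the frame of fixture between 0.0435 and 0.0515 m and angle between spacer2_mid's own z axis and vertical below 0.1 rad and angle between the y axis of spacer2_mid and the y axis of fixture, either way round below 0.12 rad) or (x of spacer2_mid in the frame of rack between -0.012 and 0.012 m and y of spacer2_mid in the frame of rack between -0.05 and 0.05 m and height (world z) of spacer2_mid below 0.05 m and angle between spacer2_mid's own z axis and vertical below 0.2 rad)) and ((x of spacer3_mid in the frame of fixture between -0.006 and 0.006 m and y of spacer3_mid in the frame of fixture between 0.004 and 0.068 m and z of spacer3_mid in the frame of fixture between 0.0435 and 0.0515 m and angle between spacer3_mid's own z axis and vertical below 0.1 rad and angle between the y axis of spacer3_mid and the y axis of fixture, either way round below 0.12 rad) or (x of spacer3_mid in the frame of rack between -0.012 and 0.012 m and y of spacer3_mid in the frame of rack between -0.05 and 0.05 m and height (world z) of spacer3_mid below 0.05 m and angle between spacer3_mid's own z axis and vertical below 0.2 rad))); the arm keeps its last pose, push and grip.
It fails at once if the oil bottle is moved by more than 30 mm (distance of oil_mid from where it was at the start of the episode above 0.03 m).
It fails at once if the coupling is moved by more than 30 mm (distance of coupling_mid from where it was at the start of the episode above 0.03 m).
It fails at once if the screwdriver is moved by more than 30 mm (distance of driver from where it was at the start of the episode above 0.03 m).
It also fails if it takes over 72 s, if anything falls off the work surface, if the arm or the gripper's body presses on something with over 40 N, if the wrist force passes 120 N, or if a joint passes its speed limit or range.

ROBOT

A 7-joint arm with a two-finger parallel gripper is mounted at the origin on the work surface. World frame = base frame: x ahead of the robot, y to its left, z up, the work surface at z = 0. Lengths are in m, angles in rad, forces in N, time in s.
With the tool pointing down it reaches from about 0.35 to 0.9 m from the base axis. Payload 8.1 kg.
Tool frame: the origin (TCP) lies midway between the tips of the shut fingers; the grasp point (between the pads) lies 19 mm behind it; z points along the fingers, y is the line along which they close (so a half turn about z gives the same grasp; the last joint's range is limited). The gripper opens to 85 mm and grips with 20 to 120 N. Pads are 22 mm wide; open, the fingers measure 114 mm over their backs; the gripper's body (76 mm by 85 mm) begins 54 mm behind the grasp point. The pads swing forward as they close: fully open they stand 13 mm farther back than shut.
Start: joints at [-1.391, 0.434, 0.025, 1.573, -0.012, 1.134, -0.075], TCP at [0.174, 0.6, 0.231] pointing down, gripper open.
Joint ranges: [-2.62, 2.62], [-0.44, 2.09], [-1.27, 1.32], [0.08, 2.57], [-1.32, 4.46], [0.12, 2], [-2.74, 2.74]. Speed limits (rad/s): [2.22, 2.22, 3.01, 3.01, 3.14, 3.14, 3.14].

INTERFACE

Orientations are given as a 3x3 rotation matrix whose columns are the frame's x, y, z axes.
In Python, from bench import arm gives the robot as it stands.
- The arm moves only by the tool servo_tool, never from a script. Its argument "targets" is one flat list of numbers, 7 for each row, row after row: the shift along the tool's x, y, z in cm, then the turn, a rotation vector about the tool's x, y, z in rad, then the finger opening in cm, from 0 to 8.54. In form: [tx, ty, tz, ax, ay, az, jaw, tx, ty, tz, ax, ay, az, jaw, ...]. A call has 1 to 8 rows; each row is the pose to reach, as a shift and turn from the pose commanded when the call began, along the tool's axes at that moment; what a row does not reach only later rows make up. A row lasts 1/10 s, in which the tool goes at most 50 mm and 8.59 degrees, less where a joint would pass 70% of its speed; a pose out of reach is approached as far as the arm can. A call with a gripper value outside its range is refused whole. The fingers move at their own pace and stop on an object; the grip force is fixed at half the most. Time passes only in rows, so rows that repeat a pose let the fingers close. It gives the time, the measured TCP pose, the force, the opening and the grip force at its end, in the units of the state.
- arm.get_obs(): the state, without advancing time (a new reading comes with each control period).
- arm.grab_frame(name): name is "scene" or "top" or "wrist"; returns a dict with "frame" (400x640x3 uint8, red, green, blue), "depth" (400x640 float32, m along the optical axis (not along the pixel's ray), 0 where there is no reading), "K" (3x3 intrinsics, pixels), "dist_coeffs" ([k1, k2, p1, p2, k3] as OpenCV has them; the pictures are not rectified), "T" (4x4, takes a point from camera to world coordinates); the wrist camera has in their place "mount" (4x4, takes a point from camera to tool coordinates, whose origin is the TCP and whose axes are the flange's). Camera axes: x right, y down, z forward; pixel columns grow to the right and rows downward; lengths in m; the calibration is good to about 2 mm. A picture is of the moment at which its call begins: read the wrist's pose just before it.
- arm.sign_off(): hands the job in; it is judged then, once.
The state is a dict: "t": time; "qpos": joint angles; "qvel": joint speeds; "tau": joint torques, N m; "position": TCP position; "eef_rot": TCP orientation; "force": force on the tool from outside, world axes, zero at the start; "wrist_torque": the same for the moment, N m; "gripper_width": finger opening in m; "grasp_force": force on a finger pad.
Only numpy, scipy, OpenCV 4.12 (cv2) and the standard library are available. Lean on these libraries where they do the work, as an engineer would, in place of code of your own. Each camera call takes 0.05 s, during which the arm holds its last target. There are 200 camera calls.

## Working session

There is one attempt and no reset: what is moved stays moved. The work goes in short steps, Python scripts to look and compute and a tool call to move; the robot and the scene stay as the last step left them, time stands still between calls to the robot, and variables do not carry over. Pictures are saved under pics/ and viewed, at most 10 in all, crops included, and the job is handed in when it is done.

Besides the shell and the picture viewer there is one more tool, called after "Request:" as name(argument=value, ...) on one line, values as JSON. servo_tool: Moves the arm, as the interface text tells. Its arguments: {"type":"object","properties":{"targets":{"type":"array","items":{"type":"number"}}},"required":["targets"]}

```bash
mkdir -p pics; cat > h.py <<'E'
import numpy as np, cv2
from bench import arm
def grab(n):
    o=arm.get_obs(); g=arm.grab_frame(n)
    if 'T' not in g:
        M=np.eye(4); M[:3,:3]=o['eef_rot']; M[:3,3]=o['position']; g['T']=M@np.array(g['mount'])
    g['K']=np.array(g['K']);g['T']=np.array(g['T']);g['d']=np.array(g['dist_coeffs'])
    return g
def save(g,name): cv2.imwrite('pics/'+name,g['frame'][:,:,::-1])
def pts(g):
    "world point per pixel from depth"
    h,w=g['depth'].shape
    uv=np.stack(np.meshgrid(np.arange(w),np.arange(h)),-1).reshape(-1,1,2).astype(np.float32)
    n=cv2.undistortPoints(uv,g['K'],g['d']).reshape(h,w,2)
    c=np.dstack([n,np.ones((h,w))])*g['depth'][...,None]
    P=c@g['T'][:3,:3].T+g['T'][:3,3]; P[g['depth']==0]=np.nan
    return P
def ray(g,u,v,z):
    n=cv2.undistortPoints(np.array([[[u,v]]],np.float32),g['K'],g['d'])[0,0]
    d=g['T'][:3,:3]@np.array([n[0],n[1],1]); o=g['T'][:3,3]
    return o+d*(z-o[2])/d[2]
E
python3 - <<'E'
from h import *
for n in ['scene','top']:
    g=grab(n); save(g,n+'1.png'); np.savez(n+'.npz',**{k:g[k] for k in['frame','depth','K','d','T']})
    print(n,g['T'].round(3).tolist(),g['K'].tolist())
o=arm.get_obs(); print(o['t'],o['position'],o['eef_rot'],o['gripper_width'],o['force'])
E
```

```text
scene [[0.61, 0.483, -0.629, 1.071], [0.793, -0.363, 0.49, -0.483], [0.008, -0.797, -0.604, 0.525], [0.0, 0.0, 0.0, 1.0]] [[395.57971635218746, 0.0, 319.5338592696724], [0.0, 395.57971635218746, 199.87294647320172], [0.0, 0.0, 1.0]]
top [[-0.0, -0.988, 0.157, 0.478], [-1.0, -0.001, -0.008, -0.117], [0.008, -0.157, -0.988, 0.863], [0.0, 0.0, 0.0, 1.0]] [[406.1027844280842, 0.0, 322.68458903574094], [0.0, 406.1027844280842, 190.52884950708435], [0.0, 0.0, 1.0]]
0.1 [0.17431907 0.59971191 0.23061541] [[-9.60257178e-01  2.79116590e-01 -2.86474661e-04]
 [ 2.79116713e-01  9.60256161e-01 -1.40198420e-03]
 [-1.16227991e-04 -1.42622526e-03 -9.99998976e-01]] 0.08497658837434079 [ 0.13131648 -0.63289555 -0.32938294]
```

View pics/scene1.png

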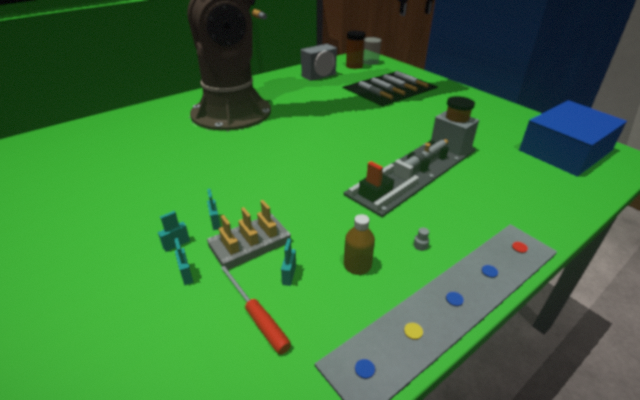

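View pics/top1.png

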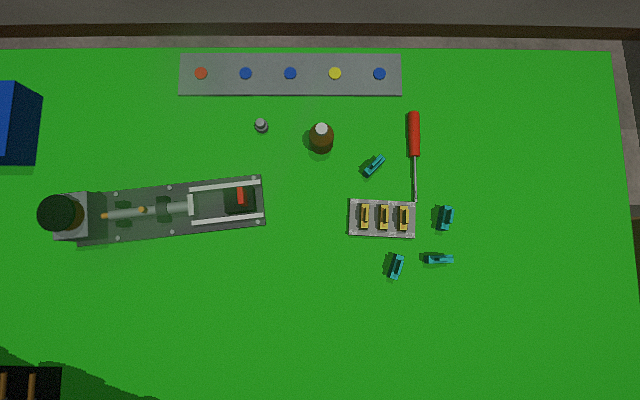

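The scene view shows the rack (about 250,235), with three brass spacers between turquoise decoys, and the fixture (about 410,165). In the top view the rack is at (382,218), the spacer tabs at (364,384,403; about 216), the red fin at (240,195), the tail plate at about (190,205), and +y of the fixture points left (world +y).

```bash
python3 - <<'E'
from h import *
g=grab('top'); P=pts(g); hsv=cv2.cvtColor(g['frame'],cv2.COLOR_RGB2HSV); H,S,V=[hsv[...,i].astype(int) for i in range(3)]
print('table z',np.nanmedian(P[300:340,200:500,2]))
def box(m,name,z=None):
    ys,xs=np.nonzero(m)
    if z is not None: Q=np.array([ray(g,x,y,z)[:2] for x,y in zip(xs,ys)])
    else: Q=P[ys,xs][:,:2]
    r=cv2.minAreaRect((Q*1000).astype(np.float32)); print(name,len(Q),'c',np.round(r[0],1),'size',np.round(r[1],1),'ang',round(r[2],2),'z',np.nanpercentile(P[ys,xs,2],[5,50,95]).round(4)); return Q
R=np.zeros(H.shape,bool)
def reg(x0,x1,y0,y1):
    r=R.copy(); r[y0:y1,x0:x1]=1; return r
green=(H>50)&(H<72)&(S>120)
# rack
m=reg(340,425,190,245)&(S<60)&(V>70); box(m,'rack',0.02)
# tabs: 3
gold=reg(340,425,190,245)&(H>12)&(H<32)&(S>100)&(P[...,2]>0.07)
n,l,st,c=cv2.connectedComponentsWithStats(gold.astype(np.uint8))
for i in range(1,n):
    if st[i,4]>10: box(l==i,'tab',0.081); print(c[i])
m=reg(225,260,175,215)&((H<8)|(H>172))&(S>120)&(P[...,2]>0.08); box(m,'fin',0.092); print(np.argwhere(m).mean(0))
w=reg(185,270,175,230)&(S<60)&(V>110)
n,l,st,c=cv2.connectedComponentsWithStats(w.astype(np.uint8))
for i in range(1,n):
    if st[i,4]>15:
        print(st[i],c[i]); box(l==i,'white',0.026); box(l==i,'white z47',0.047)
m=reg(90,270,170,250)&~green
m=reg(90,270,170,250)&(S<90)&(V<110)&(np.abs(P[...,2]-0.01)<0.006)
Q=box(m,'plate',0.01)
cv2.imwrite('pics/top_crop.png',cv2.resize(g['frame'][165:250,60:425,::-1],None,fx=2.19,fy=2.19*2,interpolation=cv2.INTER_CUBIC)[:, :800])
E
```

```text
table z -0.0005852719551509011
rack 1571 c [ 566.8 -248.7] size [139.8 101.3] ang 86.83 z [0.0169 0.0196 0.022 ]
tab 43 c [ 557.6 -208.1] size [ 5.8 25.4] ang 89.06 z [0.0784 0.0808 0.0831]
[366.3255814  213.34883721]
tab 46 c [ 554.7 -246.9] size [ 5.8 27.3] ang 88.63 z [0.0769 0.0805 0.0829]
[386.76086957 214.82608696]
tab 43 c [ 552.7 -286.7] size [ 3.9 27.3] ang 88.17 z [0.0788 0.0811 0.0828]
[406.97674419 215.97674419]
fin 78 c [591.7  36.2] size [31.7 10.4] ang 8.01 z [0.0891 0.0918 0.0941]
[196.07692308 239.94871795]
[189 175  72  17 381] [225.48818898 184.77165354]
white 381 c [626.8  82.3] size [ 19.6 149.5] ang 7.08 z [0.0129 0.0254 0.028 ]
white z47 381 c [623.1  77.3] size [ 19.1 145.8] ang 7.08 z [0.0129 0.0254 0.028 ]
[185 194   9  22 153] [189.39215686 204.41176471]
white 153 c [581.7 154.1] size [44.3 16.7] ang 2.99 z [0.0426 0.0463 0.0482]
white z47 153 c [579.1 147.4] size [43.2 16.3] ang 2.99 z [0.0426 0.0463 0.0482]
[191 212  73  14 359] [227.10584958 218.42339833]
white 359 c [552.9  73.8] size [ 10.6 150.1] ang 6.88 z [0.0224 0.0257 0.0281]
white z47 359 c [551.  69.] size [ 10.3 146.4] ang 6.88 z [0.0224 0.0257 0.0281]
[255 220   5   4  18] [257.22222222 221.38888889]
white 18 c [546.5  11.7] size [6.2 8.4] ang 0.07 z [0.0091 0.013  0.0162]
white z47 18 c [544.7   8.5] size [6.  8.2] ang 0.07 z [0.0091 0.013  0.0162]
plate 4695 c [574.3 187.2] size [109.7 370.1] ang 6.81 z [0.0072 0.0096 0.0122]
```

```bash
cat >> h.py <<'E'
def plan(p,yawdeg):
    "shift (cm) and turn in tool axes to bring TCP to p, tool down, tool y at yaw (mod 180)"
    o=arm.get_obs(); R=np.array(o['eef_rot']); t=(np.array(p)-o['position'])
    cur=np.arctan2(R[1,1],R[0,1]); d=np.deg2rad(yawdeg)-cur; d=(d+np.pi/2)%np.pi-np.pi/2; a=cur+d
    y=np.array([np.cos(a),np.sin(a),0]); z=np.array([0,0,-1.]); G=np.column_stack([np.cross(y,z),y,z])
    print('t',round(o['t'],2),'pos',o['position'].round(4),'yaw',np.rad2deg(cur).round(2),'w',round(o['gripper_width'],4),'F',np.round(o['force'],2),'q7',o['qpos'][6].round(2))
    print('shift cm',(R.T@t*100).round(2),'turn',cv2.Rodrigues(R.T@G)[0].ravel().round(3))
E
python3 -c "
from h import *
plan([.555,-.247,.20],-3.4)"
```

```text
t 0.15 pos [0.1743 0.5998 0.2307] yaw 73.79 w 0.0859 F [0.27 0.09 0.11] q7 -0.08
shift cm [-60.19 -70.69   3.16] turn [-1.000e-03  1.000e-03  1.347e+00]
```

Request:
servo_tool(targets=[-60.2,-70.7,3.1,0,0,1.35,5.5,-60.2,-70.7,3.1,0,0,1.35,5.5,-60.2,-70.7,3.1,0,0,1.35,5.5,-60.2,-70.7,3.1,0,0,1.35,5.5,-60.2,-70.7,3.1,0,0,1.35,5.5,-60.2,-70.7,3.1,0,0,1.35,5.5,-60.2,-70.7,3.1,0,0,1.35,5.5,-60.2,-70.7,3.1,0,0,1.35,5.5])

```text
t: 0.95
position: [0.3387, 0.2336, 0.218]
eef_rot: [[-0.082, 0.997, 0.0], [0.997, 0.082, 0.001], [0.001, 0.0, -1.0]]
force: [0.9, 0.2, 0.3]
gripper_width: 0.055
grasp_force: 0.0
```

```bash
python3 -c "
from h import *
plan([.555,-.247,.20],-3.4)"
```

```text
t 0.95 pos [0.3387 0.2336 0.218 ] yaw 4.7 w 0.055 F [0.88 0.21 0.35] q7 -0.6
shift cm [-49.67  17.62   1.77] turn [ 0.    -0.001  0.141]
```

Request:
servo_tool(targets=[-49.7,17.6,1.8,0,0,0.14,5.5,-49.7,17.6,1.8,0,0,0.14,5.5,-49.7,17.6,1.8,0,0,0.14,5.5,-49.7,17.6,1.8,0,0,0.14,5.5,-49.7,17.6,1.8,0,0,0.14,5.5,-49.7,17.6,1.8,0,0,0.14,5.5,-49.7,17.6,1.8,0,0,0.14,5.5,-49.7,17.6,1.8,0,0,0.14,5.5])

```text
t: 1.75
position: [0.5049, -0.1298, 0.2042]
eef_rot: [[0.051, 0.999, 0.0], [0.999, -0.051, 0.0], [0.0, 0.0, -1.0]]
force: [0.4, 0.9, 0.5]
gripper_width: 0.0546
grasp_force: 0.0
```

```bash
python3 -c "
from h import *
plan([.555,-.247,.20],-3.4)"
```

```text
t 1.75 pos [ 0.5049 -0.1298  0.2042] yaw -2.94 w 0.0546 F [0.35 0.87 0.53] q7 0.37
shift cm [-11.44   5.6    0.41] turn [ 0.    -0.     0.008]
```

Request:
servo_tool(targets=[-11.4,5.6,0.4,0,0,0,5.5,-11.4,5.6,0.4,0,0,0,5.5,-11.4,5.6,0.4,0,0,0,5.5,-11.4,5.6,0.4,0,0,0,5.5,-11.4,5.6,0.4,0,0,0,5.5])

```text
t: 2.25
position: [0.5539, -0.2453, 0.1997]
eef_rot: [[0.053, 0.999, -0.001], [0.999, -0.053, 0.0], [0.0, -0.001, -1.0]]
force: [-0.9, 0.3, 0.7]
gripper_width: 0.0548
grasp_force: 0.0
```

```bash
python3 - <<'E'
from h import *
plan([.555,-.247,.20],-3.4)
g=grab('wrist'); save(g,'w1.png'); P=pts(g); hsv=cv2.cvtColor(g['frame'],cv2.COLOR_RGB2HSV); H,S,V=[hsv[...,i].astype(int) for i in range(3)]
gold=(H>10)&(H<32)&(S>100)&(P[...,2]>0.07)&(P[...,2]<0.09)
n,l,st,c=cv2.connectedComponentsWithStats(gold.astype(np.uint8))
for i in range(1,n):
    if st[i,4]>40:
        ys,xs=np.nonzero(l==i); Q=np.array([ray(g,x,y,.081)[:2] for x,y in zip(xs,ys)])*1000
        r=cv2.minAreaRect(Q.astype(np.float32)); print(len(Q),c[i].round(1),r, np.nanmedian(P[ys,xs],0).round(4))
E
```

```text
t 2.25 pos [ 0.5539 -0.2453  0.1997] yaw -3.06 w 0.0548 F [-0.9   0.32  0.73] q7 0.6
shift cm [-0.17  0.12 -0.03] turn [-0.001 -0.     0.006]
2158 [510.5  30.9] ((713.43701171875, -123.91193389892578), (41.792030334472656, 44.73355484008789), 86.5572509765625) [ 0.7086 -0.1248  0.0795]
228 [321.8 148.7] ((558.5759887695312, -206.7723388671875), (6.190433502197266, 26.561920166015625), 86.978271484375) [ 0.5585 -0.2069  0.0806]
270 [322.2 190.6] ((556.1464233398438, -245.66073608398438), (8.753900527954102, 26.949010848999023), 86.99544525146484) [ 0.5567 -0.2457  0.0804]
268 [321.6 228.5] ((554.6386108398438, -283.76165771484375), (10.622017860412598, 27.19502067565918), 87.02213287353516) [ 0.5541 -0.2847  0.0801]
```

View pics/w1.png

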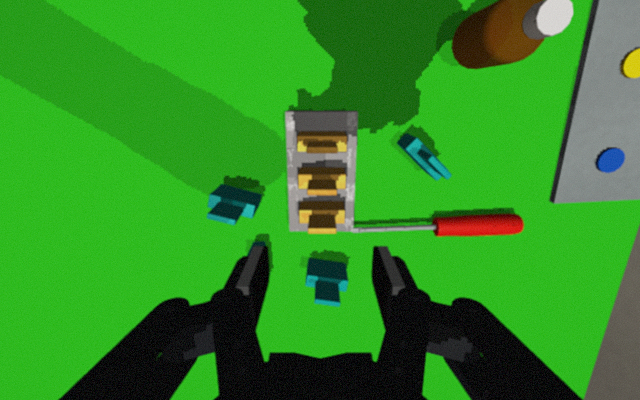

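The wrist view shows the three tabs at (322,149), (322,190), (322,229), agreeing with the top view to about 2 mm; rack yaw ≈ -3°. Grasping the one nearest the fixture.

Request:
servo_tool(targets=[3.8,0.2,0,0,0,0,5.5,3.8,0.2,4.9,0,0,0,5.5,3.8,0.2,9.6,0,0,0,5.5,3.8,0.2,13,0,0,0,5.5,3.8,0.2,14.8,0,0,0,5.5,3.8,0.2,14.8,0,0,0,5.5,3.8,0.2,14.8,0,0,0,2,3.8,0.2,14.8,0,0,0,2])

```text
t: 3.1
position: [0.5593, -0.2068, 0.0539]
eef_rot: [[0.051, 0.999, 0.002], [0.999, -0.051, -0.0], [-0.0, 0.002, -1.0]]
force: [3.3, -0.2, -2.3]
gripper_width: 0.0272
grasp_force: 38.2
```

Request:
servo_tool(targets=[0,0,0,0,0,0,2,0,0,0,0,0,0,2,0,0,0,0,0,0,2])

```text
t: 3.4
position: [0.5593, -0.2071, 0.0539]
eef_rot: [[0.052, 0.999, 0.002], [0.999, -0.052, 0.0], [0.0, 0.002, -1.0]]
force: [-1.4, 1.2, 7.9]
gripper_width: 0.0265
grasp_force: 59.5
```

Request:
servo_tool(targets=[0,0,-2,0,0,0,2,0,0,-5,0,0,0,2,0,0,-10,0,0,0,2,0,0,-14.5,0,0,0,2,0,0,-14.5,0,0,0,2])

```text
t: 3.9
position: [0.5613, -0.2091, 0.204]
eef_rot: [[0.053, 0.999, 0.01], [0.999, -0.053, -0.003], [-0.002, 0.011, -1.0]]
force: [0.3, -1.1, -0.9]
gripper_width: 0.0262
grasp_force: 59.5
```

```bash
python3 -c "
from h import *
plan([.589,.058,.20],6.9)"
```

```text
t 3.9 pos [ 0.5613 -0.2091  0.204 ] yaw -3.02 w 0.0262 F [ 0.34 -1.06 -0.87] q7 0.54
shift cm [26.82  1.35  0.36] turn [ 0.01   0.003 -0.173]
```

Request:
servo_tool(targets=[26.8,1.3,0.4,0,0,-0.173,2,26.8,1.3,0.4,0,0,-0.173,2,26.8,1.3,0.4,0,0,-0.173,2,26.8,1.3,0.4,0,0,-0.173,2,26.8,1.3,0.4,0,0,-0.173,2,26.8,1.3,0.4,0,0,-0.173,2,26.8,1.3,0.4,0,0,-0.173,2])

```text
t: 4.6
position: [0.585, 0.0649, 0.1926]
eef_rot: [[-0.127, 0.992, -0.001], [0.992, 0.127, 0.002], [0.002, -0.001, -1.0]]
force: [0.6, -0.9, -1.6]
gripper_width: 0.0264
grasp_force: 59.4
```

```bash
python3 - <<'E'
from h import *
plan([.589,.058,.20],6.9)
g=grab('wrist'); save(g,'w2.png'); P=pts(g); np.savez('w2.npz',frame=g['frame'],P=P,T=g['T'],K=g['K'],d=g['d'],depth=g['depth'])
print('cam',g['T'][:3,3])
E
```

```text
t 4.6 pos [0.585  0.0649 0.1926] yaw 7.32 w 0.0264 F [ 0.56 -0.92 -1.56] q7 0.22
shift cm [-0.74  0.31 -0.74] turn [-0.001 -0.002  0.007]
cam [0.57565643 0.14827803 0.33529175]
```

View pics/w2.png

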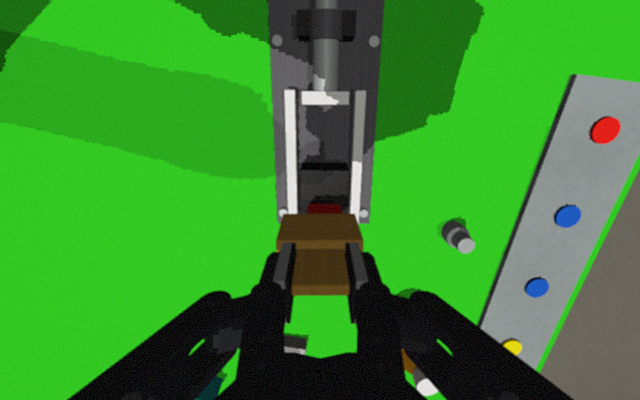

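The view shows the white tail plate top at (325,98), jaw block's front edge at row ~165, red fin behind it at (325,208), rails at columns 290 and 358.

```bash
python3 - <<'E'
from h import *
w=np.load('w2.npz'); P=w['P']; fr=w['frame']
hsv=cv2.cvtColor(fr,cv2.COLOR_RGB2HSV); H,S,V=[hsv[...,i].astype(int) for i in range(3)]
# rails -> yaw and centre line
n,l,st,c=cv2.connectedComponentsWithStats(((S<60)&(V>90)&(P[...,2]>.021)&(P[...,2]<.031)).astype(np.uint8))
for i in range(1,n):
    if st[i,4]>100:
        Q=P[l==i][:,:2]*1000; r=cv2.minAreaRect(Q.astype(np.float32)); m=np.median(Q,0); vx,vy=cv2.fitLine(Q.astype(np.float32),cv2.DIST_HUBER,0,.01,.01).ravel()[:2]
        print(st[i],m.round(1),[np.round(a,1) for a in r],'yaw',np.rad2deg(np.arctan2(-vx,vy)).round(2))
a=np.deg2rad(6.9); o=np.array([.5867,.0779]); ex=np.array([np.cos(a),np.sin(a)]); ey=np.array([-np.sin(a),np.cos(a)])
d=P[...,:2]-o; X=d@ex*1000; Y=d@ey*1000; Z=P[...,2]*1000
for col in (315,325,335):
    print(col,[(r,round(Y[r,col],1),round(Z[r,col],1)) for r in list(range(88,112,1))+list(range(152,176,1))])
m=(np.abs(Z-47)<4)&(Y>40)&(Y<90)&(np.abs(X)<30)&(V>120); print('tail X',np.percentile(X[m],[1,50,99]),'Y',np.percentile(Y[m],[2,50,98]),m.sum(), Z[m].mean())
E
```

```text
[ 285   90   13  124 1230] [552.2  90.1] [array([552.7,  83.5]), array([ 10.2, 130.7]), np.float64(6.9)] yaw -173.17
[ 350   90   16  134 1264] [621.4  97.8] [array([622.8,  86.4]), array([ 10.2, 142.8]), np.float64(6.9)] yaw -172.76
315 [(88, np.float64(76.7), np.float64(39.3)), (89, np.float64(75.8), np.float64(40.5)), (90, np.float64(74.9), np.float64(42.5)), (91, np.float64(74.0), np.float64(46.1)), (92, np.float64(73.2), np.float64(46.7)), (93, np.float64(72.3), np.float64(46.7)), (94, np.float64(71.4), np.float64(46.6)), (95, np.float64(70.6), np.float64(46.2)), (96, np.float64(69.7), np.float64(46.3)), (97, np.float64(68.8), np.float64(46.2)), (98, np.float64(68.0), np.float64(47.8)), (99, np.float64(67.1), np.float64(46.8)), (100, np.float64(66.2), np.float64(46.1)), (101, np.float64(65.3), np.float64(46.4)), (102, np.float64(64.4), np.float64(45.2)), (103, np.float64(63.5), np.float64(46.7)), (104, np.float64(61.6), np.float64(11.1)), (105, np.float64(60.5), np.float64(9.0)), (106, np.float64(59.5), np.float64(8.7)), (107, np.float64(58.5), np.float64(8.1)), (108, np.float64
[... 4653 characters left out ...]
float64(0.1), np.float64(10.5)), (163, np.float64(-0.0), np.float64(14.9)), (164, np.float64(0.1), np.float64(20.2)), (165, np.float64(-0.1), np.float64(24.2)), (166, np.float64(0.0), np.float64(29.5)), (167, np.float64(-0.4), np.float64(32.4)), (168, np.float64(-0.1), np.float64(38.0)), (169, np.float64(-0.4), np.float64(41.2)), (170, np.float64(-0.1), np.float64(46.7)), (171, np.float64(-1.4), np.float64(45.5)), (172, np.float64(-2.1), np.float64(46.8)), (173, np.float64(-3.0), np.float64(47.3)), (174, np.float64(-4.2), np.float64(46.6)), (175, np.float64(-5.0), np.float64(47.3))]
tail X [-19.59942392  -0.37936314  22.11470429] Y [63.54701836 69.74439644 84.34310459] 690 46.505503459779085
```

```bash
cat >> h.py <<'E'
def fix(X,Y):
    "fixture (mm) to world xy, centre line corrected by the wrist view"
    a=np.deg2rad(6.95); return np.array([.5867,.0779])+((X+1.5)*np.array([np.cos(a),np.sin(a)])+Y*np.array([-np.sin(a),np.cos(a)]))/1000
def held():
    "held spacer in tool axes, mm: +x face, tilt and height"
    o=arm.get_obs(); g=grab('wrist'); P=pts(g); hsv=cv2.cvtColor(g['frame'],cv2.COLOR_RGB2HSV); H,S=hsv[...,0],hsv[...,1]
    L=(P-o['position'])@np.array(o['eef_rot'])*1000
    m=(H>8)&(H<32)&(S>90)&(np.abs(L[...,0])<30)&(np.abs(L[...,1])<35)&(np.abs(L[...,2])<60)
    L=L[m]
    f=L[(L[:,2]>12)&(L[:,2]<38)]; A=np.c_[np.ones(len(f)),f[:,1],f[:,2]-25]; k=np.linalg.lstsq(A,f[:,0],rcond=None)[0]
    print('n',len(f),'face x=%.1f (centre %.1f) yaw %.3f tilt %.3f'%(k[0],k[0]-8,k[1],k[2]),'res',np.std(f[:,0]-A@k).round(2),'y',np.percentile(f[:,1],[1,99]).round(1),'z',np.percentile(L[:,2],[1,99]).round(1))
E
python3 - <<'E'
from h import *
held(); plan([*fix(0,52),.15],6.95)
E
```

```text
n 1387 face x=6.0 (centre -2.0) yaw -0.001 tilt 0.001 res 0.27 y [-23.1  23.8] z [-54.5  45.3]
t 4.7 pos [0.585  0.0597 0.1931] yaw 6.96 w 0.0266 F [-0.59 -0.58 -1.57] q7 0.22
shift cm [6.99 0.54 4.31] turn [-0.  0.  0.]
```

Request:
servo_tool(targets=[4,0.5,0,0,0,0,2,7.2,0.5,2,0,0,0,2,7.2,0.5,4.3,0,0,0,2,7.2,0.5,6.3,0,0,0,2,7.2,0.5,6.3,0,0,0,2,7.2,0.5,6.3,0,0,0,2])

```text
t: 5.3
position: [0.5818, 0.1301, 0.1308]
eef_rot: [[-0.118, 0.993, 0.0], [0.993, 0.118, -0.001], [-0.001, -0.0, -1.0]]
force: [-0.7, 1.0, -0.3]
gripper_width: 0.0265
grasp_force: 59.4
```

```bash
python3 - <<'E'
from h import *
held(); plan([*fix(0,54),.060],6.95)
E
```

```text
n 1391 face x=6.0 (centre -2.0) yaw -0.002 tilt -0.000 res 0.27 y [-22.9  24. ] z [-52.1  45.7]
t 5.35 pos [0.5823 0.1305 0.1314] yaw 6.8 w 0.0266 F [ 0.39  0.72 -0.58] q7 0.14
shift cm [ 0.13 -0.06  7.14] turn [ 0.001  0.    -0.003]
```

Request:
servo_tool(targets=[0.1,0,2.5,0,0,0,2,0.1,0,4.5,0,0,0,2,0.1,0,6,0,0,0,2,0.1,0,7,0,0,0,2,0.1,0,7.2,0,0,0,2,0.1,0,7.2,0,0,0,2])

```text
t: 5.95
position: [0.5818, 0.1328, 0.0588]
eef_rot: [[-0.12, 0.993, 0.0], [0.993, 0.12, 0.0], [0.0, 0.0, -1.0]]
force: [0.4, 0.4, -1.4]
gripper_width: 0.0261
grasp_force: 59.6
```

```bash
python3 - <<'E'
from h import *
held(); plan([*fix(0,54),.058],6.95)
E
```

```text
n 218 face x=5.7 (centre -2.3) yaw 0.002 tilt -0.016 res 0.29 y [-23.8  25.3] z [-51.4  17.1]
t 6.0 pos [0.5821 0.1329 0.0591] yaw 6.92 w 0.0265 F [ 0.11 -0.38 -1.64] q7 0.19
shift cm [-0.12 -0.06  0.1 ] turn [ 0.001 -0.    -0.001]
```

Request:
servo_tool(targets=[0,0,0.1,0,0,0,2,0,0,0.1,0,0,0,4.8,0,0,0.1,0,0,0,4.8,0,0,0.1,0,0,0,4.8,0,0,-3,0,0,0,4.8,0,0,-7,0,0,0,4.8,0,0,-12,0,0,0,4.8,0,0,-14,0,0,0,4.8])

```text
t: 6.8
position: [0.5834, 0.1328, 0.2029]
eef_rot: [[-0.12, 0.993, 0.005], [0.993, 0.12, 0.002], [0.001, 0.006, -1.0]]
force: [1.4, 0.4, -0.4]
gripper_width: 0.048
grasp_force: 0.0
```

```bash
python3 - <<'E'
from h import *
plan([.5555,-.2465,.2],-3.0)
E
```

```text
t 6.8 pos [0.5834 0.1328 0.2029] yaw 6.89 w 0.048 F [ 1.37  0.42 -0.35] q7 0.09
shift cm [-37.32  -7.32   0.22] turn [ 0.006 -0.001  0.173]
```

Request:
servo_tool(targets=[-37.3,-7.3,0.2,0,0,0.173,5,-37.3,-7.3,0.2,0,0,0.173,5,-37.3,-7.3,0.2,0,0,0.173,5,-37.3,-7.3,0.2,0,0,0.173,5,-37.3,-7.3,0.2,0,0,0.173,5,-37.3,-7.3,0.2,0,0,0.173,5,-37.3,-7.3,0.2,0,0,0.173,5,-37.3,-7.3,0.2,0,0,0.173,5])

```text
t: 7.6
position: [0.5526, -0.2509, 0.1969]
eef_rot: [[0.056, 0.998, 0.0], [0.998, -0.056, -0.002], [-0.002, 0.001, -1.0]]
force: [0.1, -0.5, 0.5]
gripper_width: 0.0502
grasp_force: 0.0
```

```bash
python3 - <<'E'
from h import *
g=grab('top'); P=pts(g); hsv=cv2.cvtColor(g['frame'],cv2.COLOR_RGB2HSV); H,S=hsv[...,0],hsv[...,1]
m=(H>10)&(H<32)&(S>90)&(P[...,2]>.075)&(P[...,2]<.095); m[:, :185]=0;m[:,265:]=0
d=P[m][:,:2]-fix(0,0); a=np.deg2rad(6.95)
print('placed tab: X',np.percentile(d@[np.cos(a),np.sin(a)],[2,50,98]).round(4),'Y',np.percentile(d@[-np.sin(a),np.cos(a)],[2,50,98]).round(4),'z',np.median(P[m][:,2]),m.sum())
plan([.5555,-.2465,.2],-3.0)
plan([.5555,-.2465,.0535],-3.0)
E
```

```text
placed tab: X [-0.0175 -0.0001  0.0149] Y [-0.0476  0.0508  0.0556] z 0.08492247589494195 64
t 7.65 pos [ 0.5514 -0.2555  0.1972] yaw -3.47 w 0.05 F [-1.18 -4.18  1.26] q7 0.62
shift cm [ 0.92  0.36 -0.28] turn [ 0.001  0.005 -0.008]
t 7.65 pos [ 0.5514 -0.2555  0.1972] yaw -3.47 w 0.05 F [-1.18 -4.18  1.26] q7 0.62
shift cm [ 0.99  0.35 14.37] turn [ 0.001  0.005 -0.008]
```

Placed spacer reads X≈0, Y≈51 mm, top at 85 mm: as intended. Settling above the rack.

Request:
servo_tool(targets=[0.4,0.3,0,0,0,0,5,0.4,0.3,0,0,0,0,5,0.4,0.3,0,0,0,0,5])

```text
t: 7.95
position: [0.5577, -0.2405, 0.1961]
eef_rot: [[0.05, 0.999, -0.0], [0.999, -0.05, 0.001], [0.001, -0.0, -1.0]]
force: [-0.4, 1.0, 1.0]
gripper_width: 0.0497
grasp_force: 0.0
```

```bash
python3 - <<'E'
from h import *
plan([.5565,-.246,.0535],-3.0)
E
```

```text
t 7.95 pos [ 0.5577 -0.2405  0.1961] yaw -2.84 w 0.0497 F [-0.37  0.99  0.97] q7 0.6
shift cm [-0.57 -0.09 14.26] turn [-0.    -0.001  0.003]
```

Request:
servo_tool(targets=[-0.7,-0.1,3,0,0,0,5,-0.7,-0.1,7,0,0,0,5,-0.7,-0.1,9.5,0,0,0,5,-0.7,-0.1,9.5,0,0,0,5,-0.7,-0.1,9.5,0,0,0,5])

```text
t: 8.45
position: [0.5561, -0.2485, 0.1018]
eef_rot: [[0.051, 0.999, -0.0], [0.999, -0.051, 0.0], [0.0, -0.0, -1.0]]
force: [0.5, -0.1, -0.2]
gripper_width: 0.0502
grasp_force: 0.0
```

```bash
python3 - <<'E'
from h import *
plan([.5565,-.248,.0535],-3.0)
E
```

```text
t 8.45 pos [ 0.5561 -0.2485  0.1018] yaw -2.91 w 0.0502 F [ 0.48 -0.1  -0.21] q7 0.68
shift cm [0.05 0.03 4.83] turn [-0.    -0.     0.002]
```

Request:
servo_tool(targets=[0,0,3,0,0,0,5,0,0,4.8,0,0,0,5,0,0,4.8,0,0,0,5,0,0,4.8,0,0,0,2,0,0,4.8,0,0,0,2,0,0,4.8,0,0,0,2,0,0,4.8,0,0,0,2])

```text
t: 9.15
position: [0.557, -0.2498, 0.0553]
eef_rot: [[0.052, 0.999, 0.003], [0.999, -0.052, -0.001], [-0.001, 0.003, -1.0]]
force: [-1.2, 0.8, 8.4]
gripper_width: 0.0267
grasp_force: 59.0
```

Request:
servo_tool(targets=[0,0,-2,0,0,0,2,0,0,-5,0,0,0,2,0,0,-9,0,0,0,2,0,0,-13,0,0,0,2,0,0,-14.5,0,0,0,2,0,0,-14.5,0,0,0,2])

```text
t: 9.75
position: [0.5571, -0.2499, 0.2012]
eef_rot: [[0.052, 0.999, 0.005], [0.999, -0.052, -0.001], [-0.001, 0.005, -1.0]]
force: [0.0, 0.1, -1.0]
gripper_width: 0.0266
grasp_force: 59.3
```

```bash
python3 - <<'E'
from h import *
held()
plan([*fix(0,-20),.2],6.95)
E
```

```text
n 1354 face x=10.1 (centre 2.1) yaw -0.003 tilt 0.001 res 0.26 y [-23.1  24.1] z [-54.6  46.6]
t 9.8 pos [ 0.5562 -0.2491  0.1991] yaw -2.97 w 0.0267 F [-0.71  0.49 -0.83] q7 0.62
shift cm [30.87  1.85 -0.09] turn [ 0.002  0.    -0.173]
```

Request:
servo_tool(targets=[30.8,1.8,0,0,0,-0.173,2,30.8,1.8,0,0,0,-0.173,2,30.8,1.8,0,0,0,-0.173,2,30.8,1.8,0,0,0,-0.173,2,30.8,1.8,0,0,0,-0.173,2,30.8,1.8,0,0,0,-0.173,2,30.8,1.8,0,0,0,-0.173,2,30.8,1.8,0,0,0,-0.173,2])

```text
t: 10.6
position: [0.5887, 0.0605, 0.1962]
eef_rot: [[-0.126, 0.992, -0.003], [0.992, 0.126, -0.0], [0.0, -0.003, -1.0]]
force: [-0.1, -0.6, -1.7]
gripper_width: 0.0262
grasp_force: 59.3
```

Request:
servo_tool(targets=[0,0,0,0,0,0,2,0,0,0,0,0,0,2,0,0,0,0,0,0,2])

```text
t: 10.9
position: [0.5896, 0.0554, 0.1982]
eef_rot: [[-0.118, 0.993, -0.0], [0.993, 0.118, -0.0], [-0.0, -0.0, -1.0]]
force: [-0.2, 0.6, -1.5]
gripper_width: 0.0264
grasp_force: 59.3
```

```bash
cat >> h.py <<'E'
def stack():
    "placed spacers and faces along the fixture, mm, from the wrist view"
    g=grab('wrist'); P=pts(g); hsv=cv2.cvtColor(g['frame'],cv2.COLOR_RGB2HSV); H,S=hsv[...,0],hsv[...,1]
    a=np.deg2rad(6.95); d=(P[...,:2]-fix(0,0))*1000; X=d@[np.cos(a),np.sin(a)]; Y=d@[-np.sin(a),np.cos(a)]; Z=P[...,2]*1000
    gold=(H>8)&(H<32)&(S>90)&(np.abs(X)<35)&(Y>-2)&(Y<75)
    for nm,z0,z1 in(('tab top',82,90),('block top',47,54)):
        m=gold&(Z>z0)&(Z<z1); n,l,st,_=cv2.connectedComponentsWithStats(m.astype(np.uint8))
        for i in range(1,n):
            if st[i,4]>25:
                q=l==i; r=cv2.minAreaRect(np.c_[X[q],Y[q]].astype(np.float32)); print(nm,st[i,4],'X',np.percentile(X[q],[2,98]).round(1),'Y',np.percentile(Y[q],[2,98]).round(1),'Z',np.median(Z[q]).round(1),'ang',round(r[2],1))
    return g
E
python3 - <<'E'
from h import *
save(stack(),'w3.png')
plan([*fix(0,31.9),.2],6.95)
E
```

```text
tab top 233 X [-12.4  14.2] Y [51.8 56.6] Z 84.7 ang 89.9
block top 639 X [-23.4  25. ] Y [46.9 61.2] Z 49.8 ang 89.8
t 10.95 pos [0.5897 0.0558 0.1983] yaw 6.79 w 0.0266 F [ 0.77  0.54 -0.81] q7 0.22
shift cm [ 5.42  0.1  -0.17] turn [-0.     0.    -0.003]
```

Request:
servo_tool(targets=[3,0.1,0,0,0,0,2,5.5,0.1,2,0,0,0,2,5.5,0.1,5,0,0,0,2,5.5,0.1,6.5,0,0,0,2,5.5,0.1,6.5,0,0,0,2,5.5,0.1,6.5,0,0,0,2])

```text
t: 11.55
position: [0.5847, 0.1108, 0.134]
eef_rot: [[-0.119, 0.993, 0.0], [0.993, 0.119, -0.001], [-0.001, 0.0, -1.0]]
force: [-0.5, 0.8, -0.6]
gripper_width: 0.0264
grasp_force: 59.3
```

```bash
python3 - <<'E'
from h import *
held()
plan([*fix(0,32.9),.06],6.95)
E
```

```text
n 1342 face x=9.8 (centre 1.8) yaw -0.002 tilt 0.002 res 0.26 y [-22.9  23.8] z [-53.7  56.9]
t 11.6 pos [0.5851 0.111  0.1345] yaw 6.82 w 0.0263 F [-0.83 -0.71 -1.11] q7 0.17
shift cm [-0.02 -0.1   7.45] turn [ 0.002  0.    -0.002]
```

Request:
servo_tool(targets=[0,-0.1,2.5,0,0,0,2,0,-0.1,4.5,0,0,0,2,0,-0.1,6,0,0,0,2,0,-0.1,7,0,0,0,2,0,-0.1,7.4,0,0,0,2,0,-0.1,7.4,0,0,0,2,0,-0.1,7.4,0,0,0,2])

```text
t: 12.3
position: [0.5838, 0.112, 0.06]
eef_rot: [[-0.12, 0.993, 0.001], [0.993, 0.12, 0.0], [0.0, 0.001, -1.0]]
force: [-0.4, -0.2, -1.3]
gripper_width: 0.0264
grasp_force: 59.3
```

```bash
python3 - <<'E'
from h import *
plan([*fix(0,32.9),.0595],6.95)
E
```

```text
t 12.3 pos [0.5838 0.112  0.06  ] yaw 6.92 w 0.0264 F [-0.44 -0.21 -1.33] q7 0.23
shift cm [-0.13  0.02  0.05] turn [ 0.001 -0.    -0.001]
```

Request:
servo_tool(targets=[-0.1,0,0.1,0,0,0,2,-0.1,0,0.1,0,0,0,4.8,-0.1,0,0.1,0,0,0,4.8,-0.1,0,0.1,0,0,0,4.8,-0.1,0,-3,0,0,0,4.8,-0.1,0,-7,0,0,0,4.8,-0.1,0,-12,0,0,0,4.8,-0.1,0,-14,0,0,0,4.8])

```text
t: 13.1
position: [0.5852, 0.1108, 0.2038]
eef_rot: [[-0.12, 0.993, 0.005], [0.993, 0.12, 0.001], [0.001, 0.005, -1.0]]
force: [0.2, 0.4, -0.4]
gripper_width: 0.0478
grasp_force: 0.0
```

```bash
python3 - <<'E'
from h import *
plan([.554,-.287,.2],-3.0)
E
```

```text
t 13.1 pos [0.5852 0.1108 0.2038] yaw 6.89 w 0.0478 F [ 0.17  0.42 -0.42] q7 0.13
shift cm [-39.12  -7.87   0.31] turn [ 0.005 -0.001  0.173]
```

Request:
servo_tool(targets=[-39,-7.9,0.3,0,0,0.173,5,-39,-7.9,0.3,0,0,0.173,5,-39,-7.9,0.3,0,0,0.173,5,-39,-7.9,0.3,0,0,0.173,5,-39,-7.9,0.3,0,0,0.173,5,-39,-7.9,0.3,0,0,0.173,5,-39,-7.9,0.3,0,0,0.173,5,-39,-7.9,0.3,0,0,0.173,5])

```text
t: 13.9
position: [0.5514, -0.2877, 0.1964]
eef_rot: [[0.052, 0.999, 0.0], [0.999, -0.052, -0.0], [-0.0, 0.0, -1.0]]
force: [0.5, -0.0, 0.9]
gripper_width: 0.0497
grasp_force: 0.0
```

Request:
servo_tool(targets=[0,0,3,0,0,0,5,0,0,5,0,0,0,5,0,0,5,0,0,0,5,0,0,5,0,0,0,5,0,0,5,0,0,0,5])

```text
t: 14.4
position: [0.5527, -0.2857, 0.1476]
eef_rot: [[0.051, 0.999, 0.002], [0.999, -0.051, -0.001], [-0.001, 0.002, -1.0]]
force: [0.5, 0.9, -0.3]
gripper_width: 0.0497
grasp_force: 0.0
```

```bash
python3 - <<'E'
from h import *
plan([.555,-.2875,.0535],-3.0)
g=grab('top'); P=pts(g); hsv=cv2.cvtColor(g['frame'],cv2.COLOR_RGB2HSV); H,S=hsv[...,0],hsv[...,1]
m=(H>10)&(H<32)&(S>90)&(P[...,2]>.075)&(P[...,2]<.095); m[:, :185]=0;m[:,265:]=0
n,l,st,c=cv2.connectedComponentsWithStats(m.astype(np.uint8)); a=np.deg2rad(6.95)
for i in range(1,n):
    d=P[l==i][:,:2]-fix(0,0); print(st[i,4],'X',np.median(d@[np.cos(a),np.sin(a)]).round(4),'Y',np.median(d@[-np.sin(a),np.cos(a)]).round(4),np.median(P[l==i][:,2]))
E
```

```text
t 14.4 pos [ 0.5527 -0.2857  0.1476] yaw -2.95 w 0.0497 F [ 0.5   0.89 -0.32] q7 0.71
shift cm [-0.16  0.22  9.41] turn [0.002 0.001 0.001]
2 X 0.014 Y -0.0363 0.09184651906530739
10 X 0.0108 Y -0.0475 0.08491487488783805
43 X 0.0011 Y 0.0525 0.08421655553429541
41 X -0.0027 Y 0.034 0.08463753822659947
13 X -0.0126 Y -0.0473 0.07936867632991063
3 X -0.0102 Y -0.0359 0.09144755650383396
1 X -0.0176 Y -0.0381 0.08571699009580447
```

Request:
servo_tool(targets=[-0.1,0.2,4,0,0,0,5,-0.1,0.2,7.5,0,0,0,5,-0.1,0.2,9.4,0,0,0,5,-0.1,0.2,9.4,0,0,0,5,-0.1,0.2,9.4,0,0,0,5,-0.1,0.2,9.4,0,0,0,2,-0.1,0.2,9.4,0,0,0,2,-0.1,0.2,9.4,0,0,0,2])

```text
t: 15.25
position: [0.5549, -0.2873, 0.0541]
eef_rot: [[0.052, 0.999, 0.003], [0.999, -0.052, -0.001], [-0.001, 0.003, -1.0]]
force: [-0.7, -0.5, 7.7]
gripper_width: 0.0265
grasp_force: 58.6
```

Request:
servo_tool(targets=[0,0,0,0,0,0,2,0,0,-2,0,0,0,2,0,0,-5,0,0,0,2,0,0,-9,0,0,0,2,0,0,-13,0,0,0,2,0,0,-14.5,0,0,0,2,0,0,-14.5,0,0,0,2])

```text
t: 15.95
position: [0.555, -0.2875, 0.2001]
eef_rot: [[0.052, 0.999, 0.005], [0.999, -0.052, -0.001], [-0.001, 0.005, -1.0]]
force: [0.3, -0.0, -1.0]
gripper_width: 0.0266
grasp_force: 59.3
```

```bash
python3 - <<'E'
from h import *
held()
plan([*fix(0,-30),.2],6.95)
E
```

```text
n 1368 face x=8.3 (centre 0.3) yaw -0.004 tilt -0.001 res 0.28 y [-23.   24.1] z [-54.8  44.5]
t 16.0 pos [ 0.5542 -0.2867  0.1979] yaw -2.97 w 0.0264 F [-0.02  1.17 -2.37] q7 0.68
shift cm [33.65  2.02 -0.2 ] turn [ 0.002  0.    -0.173]
```

Request:
servo_tool(targets=[33.6,2,0,0,0,-0.173,2,33.6,2,0,0,0,-0.173,2,33.6,2,0,0,0,-0.173,2,33.6,2,0,0,0,-0.173,2,33.6,2,0,0,0,-0.173,2,33.6,2,0,0,0,-0.173,2,33.6,2,0,0,0,-0.173,2,33.6,2,0,0,0,-0.173,2])

```text
t: 16.8
position: [0.5903, 0.0559, 0.1945]
eef_rot: [[-0.13, 0.991, -0.004], [0.991, 0.13, 0.002], [0.003, -0.004, -1.0]]
force: [0.7, -0.1, -1.0]
gripper_width: 0.0266
grasp_force: 59.3
```

Request:
servo_tool(targets=[0,0,0,0,0,0,2,0,0,0,0,0,0,2,0,0,0,0,0,0,2])

```text
t: 17.1
position: [0.5909, 0.046, 0.1969]
eef_rot: [[-0.118, 0.993, -0.001], [0.993, 0.118, -0.001], [-0.001, -0.001, -1.0]]
force: [-0.3, 0.0, -1.5]
gripper_width: 0.0264
grasp_force: 59.3
```

```bash
python3 - <<'E'
from h import *
save(stack(),'w4.png')
plan([*fix(0,16),.13],6.95)
E
```

```text
tab top 276 X [-12.5  14.5] Y [51.6 57. ] Z 84.7 ang 89.8
tab top 294 X [-13.3  13.2] Y [32.7 39.1] Z 84.9 ang 90.0
block top 716 X [-23.1  25. ] Y [46.3 61.9] Z 49.8 ang 89.9
block top 635 X [-24.4  24.1] Y [28.2 43.7] Z 49.8 ang 0.9
t 17.15 pos [0.591  0.0461 0.197 ] yaw 6.78 w 0.0265 F [ 0.02 -0.11 -0.34] q7 0.24
shift cm [4.81 0.09 6.7 ] turn [-0.001  0.    -0.003]
```

Request:
servo_tool(targets=[3,0.1,0,0,0,0,2,4.7,0.1,2,0,0,0,2,4.7,0.1,5,0,0,0,2,4.7,0.1,6.5,0,0,0,2,4.7,0.1,6.5,0,0,0,2,4.7,0.1,6.5,0,0,0,2])

```text
t: 17.75
position: [0.5871, 0.0933, 0.1329]
eef_rot: [[-0.119, 0.993, 0.0], [0.993, 0.119, -0.0], [-0.0, 0.0, -1.0]]
force: [0.7, -0.5, -1.3]
gripper_width: 0.0267
grasp_force: 59.3
```

```bash
python3 - <<'E'
from h import *
held()
plan([*fix(0,15),.0595],6.95)
E
```

```text
n 1355 face x=8.0 (centre 0.0) yaw -0.003 tilt 0.002 res 0.27 y [-22.8  24. ] z [-53.   56.1]
t 17.8 pos [0.5875 0.0935 0.1335] yaw 6.83 w 0.0263 F [ 0.37  0.14 -0.54] q7 0.21
shift cm [-0.04 -0.13  7.4 ] turn [ 0.002  0.    -0.002]
```

Request:
servo_tool(targets=[-0.1,-0.1,2.5,0,0,0,2,-0.1,-0.1,4.5,0,0,0,2,-0.1,-0.1,6,0,0,0,2,-0.1,-0.1,7,0,0,0,2,-0.1,-0.1,7.4,0,0,0,2,-0.1,-0.1,7.4,0,0,0,2,-0.1,-0.1,7.4,0,0,0,2])

```text
t: 18.5
position: [0.5864, 0.0934, 0.059]
eef_rot: [[-0.12, 0.993, 0.001], [0.993, 0.12, 0.0], [0.0, 0.001, -1.0]]
force: [0.2, 0.3, -0.8]
gripper_width: 0.027
grasp_force: 59.4
```

```bash
python3 - <<'E'
from h import *
plan([*fix(0,15),.0583],6.95)
E
```

```text
t 18.5 pos [0.5864 0.0934 0.059 ] yaw 6.92 w 0.027 F [ 0.21  0.34 -0.77] q7 0.27
shift cm [-0.04 -0.01  0.07] turn [ 0.001 -0.    -0.001]
```

Request:
servo_tool(targets=[0,0,0.1,0,0,0,2,0,0,0.1,0,0,0,4.8,0,0,0.1,0,0,0,4.8,0,0,0.1,0,0,0,4.8,0,0,-3,0,0,0,4.8,0,0,-7,0,0,0,4.8,0,0,-12,0,0,0,4.8,0,0,-12,0,0,0,4.8])

```text
t: 19.3
position: [0.5895, 0.0932, 0.1847]
eef_rot: [[-0.12, 0.993, 0.01], [0.993, 0.12, 0.002], [0.001, 0.01, -1.0]]
force: [0.4, 0.0, -0.3]
gripper_width: 0.0482
grasp_force: 0.0
```

```bash
python3 - <<'E'
from h import *
plan([*fix(0,-80),.18],6.95)
E
```

```text
t 19.3 pos [0.5895 0.0932 0.1847] yaw 6.89 w 0.0482 F [ 0.38  0.01 -0.32] q7 0.18
shift cm [-9.48 -0.31  0.46] turn [ 0.01  -0.001 -0.001]
```

Request:
servo_tool(targets=[-5,0,0,0,0,0,0,-9.5,0,0,0,0,0,0,-9.5,0,0,0,0,0,0,-9.5,0,0,0,0,0,0,-9.5,0,0,0,0,0,0])

```text
t: 19.8
position: [0.5971, 0.0004, 0.178]
eef_rot: [[-0.122, 0.993, -0.001], [0.993, 0.122, 0.001], [0.001, -0.0, -1.0]]
force: [0.2, 1.2, -0.1]
gripper_width: 0.0001
grasp_force: 0.0
```

```bash
python3 - <<'E'
from h import *
g=stack(); save(g,'w5.png')
P=pts(g); hsv=cv2.cvtColor(g['frame'],cv2.COLOR_RGB2HSV); H,S=hsv[...,0],hsv[...,1]
a=np.deg2rad(6.95); d=(P[...,:2]-fix(0,0))*1000; X=d@[np.cos(a),np.sin(a)]; Y=d@[-np.sin(a),np.cos(a)]
m=((H<8)|(H>172))&(S>100)&(np.abs(P[...,2]-.092)<.005)&(np.abs(Y+42)<30); print('fin X',np.percentile(X[m],[2,98]),'Y',np.percentile(Y[m],[2,98]))
plan([*fix(0,-80),.065],6.95)
E
```

```text
tab top 397 X [-12.3  14.2] Y [50.7 56.4] Z 84.8 ang 89.9
tab top 355 X [-13.2  13.2] Y [33.  38.8] Z 84.9 ang 1.0
tab top 337 X [-12.5  13.9] Y [13.5 19.1] Z 84.8 ang 0.1
block top 835 X [-23.2  25.1] Y [45.9 61. ] Z 49.9 ang 89.4
block top 799 X [-24.4  24.2] Y [28.  43.8] Z 49.9 ang 0.2
block top 791 X [-23.5  24.7] Y [ 9.1 24.2] Z 49.8 ang 0.1
fin X [-15.34800303  16.17544677] Y [-47.08310119 -35.9510636 ]
t 19.85 pos [0.5971 0.0008 0.178 ] yaw 7.04 w 0.0 F [0.29 0.38 0.05] q7 0.34
shift cm [-0.23  0.06 11.3 ] turn [-0.001 -0.001  0.002]
```

View pics/w5.png

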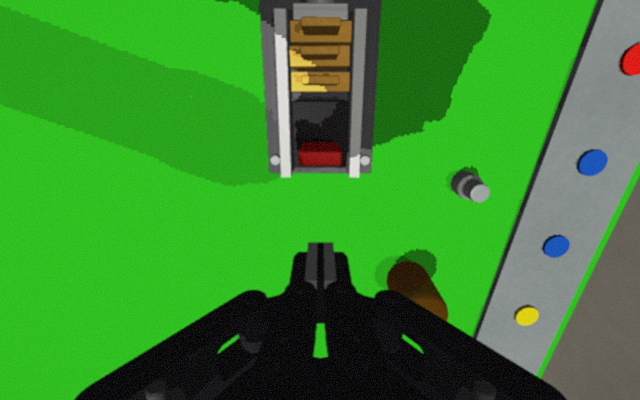

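All three spacers stand square in the gap (rows 30, 55, 80, column 320); red fin at (320,153), fingers shut behind it, bottle clear at (415,290). Descending and pushing.

Request:
servo_tool(targets=[-0.2,0,4,0,0,0,0,-0.2,0,8,0,0,0,0,-0.2,0,10.5,0,0,0,0,-0.2,0,11.5,0,0,0,0,-0.2,0,11.5,0,0,0,0,-0.2,0,11.5,0,0,0,0])

```text
t: 20.45
position: [0.5983, -0.0024, 0.0644]
eef_rot: [[-0.121, 0.993, 0.001], [0.993, 0.121, 0.0], [-0.0, 0.001, -1.0]]
force: [0.4, 0.4, 0.4]
gripper_width: -0.0002
grasp_force: 0.0
```

Request:
servo_tool(targets=[0.5,0.05,0,0,0,0,0,1,0.05,0,0,0,0,0,1.5,0.05,0,0,0,0,0,1.8,0.05,0,0,0,0,0,2.1,0.05,0,0,0,0,0,2.4,0.05,0,0,0,0,0,2.4,0.05,0,0,0,0,0])

```text
t: 21.15
position: [0.5951, 0.021, 0.0634]
eef_rot: [[-0.121, 0.993, 0.0], [0.993, 0.121, -0.0], [-0.0, 0.0, -1.0]]
force: [0.3, -2.4, 0.7]
gripper_width: 0.0002
grasp_force: 0.9
```

```bash
python3 - <<'E'
from h import *
plan([*fix(0,-44),.063],6.95)
E
```

```text
t 21.15 pos [0.5951 0.021  0.0634] yaw 6.93 w 0.0002 F [ 0.31 -2.42  0.66] q7 0.4
shift cm [1.35 0.   0.04] turn [ 0.  0. -0.]
```

Request:
servo_tool(targets=[0.2,0,0,0,0,0,0,0.4,0,0,0,0,0,0,0.6,0,0,0,0,0,0,0.8,0,0,0,0,0,0,0.95,0,0,0,0,0,0,1.1,0,0,0,0,0,0,1.1,0,0,0,0,0,0,1.1,0,0,0,0,0,0])

```text
t: 21.95
position: [0.5938, 0.032, 0.0634]
eef_rot: [[-0.121, 0.993, 0.0], [0.993, 0.121, 0.0], [0.0, 0.0, -1.0]]
force: [-0.1, -2.8, 2.3]
gripper_width: 0.0
grasp_force: 1.6
```

Request:
servo_tool(targets=[0.1,0,0,0,0,0,0,0.2,0,0,0,0,0,0,0.3,0,0,0,0,0,0,0.3,0,0,0,0,0,0,0.3,0,0,0,0,0,0])

```text
t: 22.45
position: [0.5936, 0.0338, 0.0634]
eef_rot: [[-0.12, 0.993, 0.001], [0.993, 0.12, -0.001], [-0.001, 0.0, -1.0]]
force: [-0.1, -6.9, 1.0]
gripper_width: -0.0002
grasp_force: 3.6
```

Request:
servo_tool(targets=[0.1,0,0,0,0,0,0,0.2,0,0,0,0,0,0,0.2,0,0,0,0,0,0,0.2,0,0,0,0,0,0])

```text
t: 22.85
position: [0.5936, 0.0337, 0.0634]
eef_rot: [[-0.118, 0.993, 0.001], [0.993, 0.118, -0.003], [-0.003, 0.001, -1.0]]
force: [1.7, -12.4, 0.9]
gripper_width: 0.0001
grasp_force: 6.2
```

Request:
servo_tool(targets=[0.1,0,0,0,0,0,0,0.2,0,0,0,0,0,0,0.2,0,0,0,0,0,0,0.2,0,0,0,0,0,0])

```text
t: 23.25
position: [0.5936, 0.0338, 0.0635]
eef_rot: [[-0.117, 0.993, 0.002], [0.993, 0.117, -0.005], [-0.006, 0.001, -1.0]]
force: [3.1, -17.5, 0.5]
gripper_width: 0.0005
grasp_force: 8.8
```

Tight: the TCP has stopped while the force rises steadily (~2.7 N/mm). Hold and check.

Request:
servo_tool(targets=[0.1,0,0,0,0,0,0,0.1,0,0,0,0,0,0,0.1,0,0,0,0,0,0,0.1,0,0,0,0,0,0,0.1,0,0,0,0,0,0,0.1,0,0,0,0,0,0])

```text
t: 23.85
position: [0.5936, 0.0338, 0.0635]
eef_rot: [[-0.116, 0.993, 0.002], [0.993, 0.116, -0.006], [-0.007, 0.001, -1.0]]
force: [3.2, -19.6, -0.5]
gripper_width: 0.0
grasp_force: 10.1
```

```bash
python3 - <<'E'
from h import *
save(stack(),'w6.png'); plan([*fix(0,-44),.063],6.95)
g=grab('top'); save(g,'top2.png'); plan([*fix(0,-44),.063],6.95)
E
```

```text
tab top 1384 X [-12.3  14.1] Y [51.3 57.2] Z 84.8 ang 89.7
tab top 1179 X [-13.3  13.1] Y [35.5 41.4] Z 84.8 ang 89.8
tab top 1024 X [-12.6  13.9] Y [19.5 25.1] Z 84.9 ang 89.7
block top 5983 X [-23.9  24.7] Y [16.6 60.4] Z 49.9 ang 89.9
t 23.9 pos [0.5936 0.0338 0.0635] yaw 6.65 w -0.0003 F [  2.93 -19.36  -1.14] q7 0.37
shift cm [0.06 0.   0.05] turn [ 0.001  0.007 -0.005]
t 23.95 pos [0.5935 0.0338 0.0635] yaw 6.65 w 0.0 F [  2.88 -20.36  -0.26] q7 0.37
shift cm [0.06 0.   0.05] turn [ 0.001  0.007 -0.005]
```

View pics/w6.png

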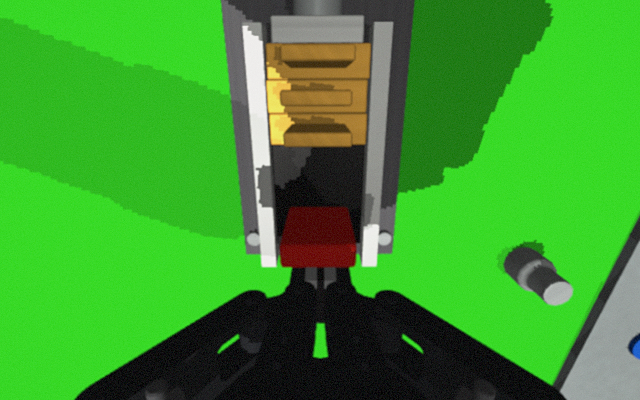

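The stack is closed up: spacers sit at rows 60, 97 and 130 (pitch 16 mm, tops at 85 mm), tight between tail plate and jaw, with the shut fingers on the red fin at a steady ~20 N.

```bash
python3 -c "
from bench import arm
print(arm.sign_off())"
```

```text
the job is handed in; nothing more can be done
None
```

I placed all three spacers in the 63 mm gap, closed the jaw about 15 mm onto them, and handed the job in at about 24 s of the 72 s allowed, still pushing the fin at a steady 20 N or so; the sign-off returned no verdict.

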